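# Lock a brass plug into the bench nest

### The arm

A 6-joint arm with a two-finger parallel gripper is mounted at the origin on the work surface. World frame = base frame: x ahead of the robot, y to its left, z up, the work surface at z = 0. Lengths are in m, angles in rad, forces in N, time in s.
With the tool pointing down it reaches from about 0.4 to 0.925 m from the base axis. Payload 12.5 kg.
Tool frame: the origin (TCP) lies on the centre line of the jaws, within the pads' length; the fingertips stand env.nose_length ahead of it and the grasp point (between the pads) lies 11 mm behind it (env.nose_length is the distance from the TCP to the fingertips, in m); z points along the fingers, y is the line along which they close (so a half turn about z gives the same grasp; the last joint's range is limited). The gripper opens to 95 mm and grips with 3 to 60 N. Pads are 20 mm wide; open, the fingers measure 119 mm over their backs; the gripper's body (75 mm by 180 mm) begins 59 mm behind the grasp point.
Start: joints at [1.06, 0.491, 1.559, -0, 1.092, -0.106], TCP at [0.246, 0.575, 0.196] pointing down, gripper open.
Joint ranges: [-3.1, 3.1], [-0.84, 2.19], [0.05, 2.79], [-1.13, 4.28], [0.06, 2.93], [-2.69, 2.69]. Speed limits (rad/s): [2.22, 2.22, 2.79, 3.14, 3.14, 3.14].

### API

Orientations are given as [roll, pitch, yaw] about the fixed x, y, z axes, in that order (R = Rz(yaw) Ry(pitch) Rx(roll)).
In Python, from bench import env gives the robot as it stands.
- The arm moves only by the tool play_rows, never from a script. Its argument "rows" is a list of rows, each an object with "dr": the turn, a rotation vector about the tool's x, y, z in units of 90 degrees (1.0 is 90 degrees), a list of three; "travel": the shift along the tool's x, y, z in units of 0.6 m (1.0 is 0.6 m), a list of three; "grip": the closure, from -1 (fully open) to 1 (shut). A call has 1 to 12 rows; each row is the pose to reach, as a shift and turn from the pose commanded when the call began, along the tool's axes at that moment; what a row does not reach only later rows make up. A row lasts 1/12 s, in which the tool goes at most 41.7 mm and 7.16 degrees, less where a joint would pass 70% of its speed; a pose out of reach is approached as far as the arm can. A call with a number of a shift or a turn outside -1 to 1 is refused whole. A call with a gripper value outside its range is refused whole. The fingers move at their own pace and stop on an object; "newtons" is the grip in N (left out, the last holds). Time passes only in rows, so rows that repeat a pose let the fingers close. It gives the time, the measured TCP pose, the force, the opening and the grip force at its end, in the units of the state.
- env.sense(): the state, without advancing time (a new reading comes with each control period).
- env.capture(name): name is "scene" or "top" or "wrist"; returns a dict with "frame" (384x512x3 uint8, red, green, blue), "K" (3x3 intrinsics, pixels), "rvec" (rotation vector, rad) and "tvec" (3), from world to camera coordinates, as OpenCV has them. Camera axes: x right, y down, z forward; pixel columns grow to the right and rows downward; lengths in m; the calibration is good to about 2 mm. The wrist camera is an equidistant fisheye: a pixel r from the principal point sees the ray r / f radians off the axis. A picture is of the moment at which its call begins. There is no depth.
- env.job_done(): hands the job in; it is judged then, once.
The state is a dict: "clock": time; "joint_positions": joint angles; "dq": joint speeds; "tau": joint torques, N m; "ee_pos": TCP position; "ee_rot": TCP orientation; "force": force on the tool from outside, world axes, zero at the start; "wrist_torque": the same for the moment, N m; "opening": finger opening in m; "gripper_force": force on a finger pad.
Only numpy, scipy, OpenCV 4.12 (cv2) and the standard library are available. Lean on these libraries where they do the work, as an engineer would, in place of code of your own. Each camera call takes 0.05 s, during which the arm holds its last target. There are 200 camera calls.

### The job

Slide the gate of the blue bench nest open by its red knob, and set the brass plug into the pocket, spigot up, flange flat on the pocket's floor. Then slide the gate fully shut again, so that its fork straddles the spigot and keeps the plug in, and let go.

Things in the scene. Friction and masses are not known exactly. Their poses are not given: they have to be found in the camera images.
- gate (a joint): Opening in m of the aluminium fork gate over the blue nest: 0 shut, 0.100 fully open (stops at both). Opens along +y of nest, about 2 N, stays where left; starts shut or slightly ajar, pocket empty. 6 mm plate, 106 wide, 32 to 38 mm above the bench; fork slot 42 mm wide, open to -y. Shut, its prong tips are 36 mm to the -y side of the pocket's centre; fully open, 64 mm to the +y side.
- gate_knob (a point): Point on the axis of the gate's red upright round knob, 65 mm above the bench. The knob is 20 mm in diameter and reaches from 38 to 84 mm above the bench. It moves with the gate; gate shut, it lies 60 mm to the +y side of the pocket's centre. Axes as nest.
- nest (a point): Centre of the pocket's floor in the blue nest, fixed to the bench; z up, y = the gate's opening direction. Pocket 84 x 84 mm, floor 10 mm and wall tops 30 mm above the bench. The nest is 124 mm wide (x) and reaches 54 mm to the -y side and 186 mm (solid grey deck) to the +y side; 8 mm steel rails along its long edges stand 42 mm above the bench.
- brass_plug_grip (a point): Point on the spigot's axis of the loose yellow brass plug, 46 mm above its underside. It stands on the bench: round flange 64 mm across, 16 mm thick, below; round spigot 18 mm across, 50 mm tall, above (66 mm in all); about 0.5 kg. z along the spigot, up; yaw is of no matter. Two plugs of this shape, silver and black, are not wanted.
Mind the look-alikes: they are no part of the job. Several things look just like the part that bears brass_plug_grip: the one meant starts farthest to the robot's right.

How it is judged:
On the way, in this order (a step that is already met when the one before it is completed fails the run):
1. the gate is slid open by at least 55 mm (value of joint gate above 0.055 m), for 0.1 s.
2. the brass plug stands on the floor of the pocket, spigot up (horizontal distance between brass_plug_grip and nest below 0.018 m and z of brass_plug_grip in the frame of nest between 0.04 and 0.052 m and angle between brass_plug_grip's own z axis and vertical below 0.12 rad), for 0.2 s.
At the end, for the whole second after the job is handed in: The brass plug stands spigot up (within 7 degrees) on the floor of the pocket (within 6 mm in height, its axis within 18 mm of the pocket's centre), at rest, and the gate is shut to within 12 mm of its stop (all of step 2 and value of joint gate below 0.012 m and linear speed of brass_plug below 0.02 m/s); the robot touches nothing.
It also fails if it takes over 58 s, if anything falls off the work surface, if the arm or the gripper's body presses on something with over 40 N, if the wrist force passes 120 N, or if a joint passes its speed limit or range.

## Working session

There is one attempt and no reset: what is moved stays moved. The work goes in short steps, Python scripts to look and compute and a tool call to move; the robot and the scene stay as the last step left them, time stands still between calls to the robot, and variables do not carry over. Pictures are saved under pics/ and viewed, at most 10 in all, crops included, and the job is handed in when it is done.

Besides the shell and the picture viewer there is one more tool, called after "Request:" in YAML: its name, and indented under it one key for each argument. play_rows: Moves the arm, as the interface text tells. Shifts and turns lie within -1 to 1; 1 stands for 0.6 m of shift or 90 degrees of turn. Its arguments: {"type":"object","properties":{"rows":{"type":"array","items":{"type":"object","properties":{"dr":{"type":"array","items":{"type":"number","minimum":-1,"maximum":1}},"travel":{"type":"array","items":{"type":"number","minimum":-1,"maximum":1}},"grip":{"type":"number"}}}},"newtons":{"type":"number"}},"required":["rows"]}

```bash
ls; mkdir -p pics
python3 - <<'E'
from bench import env
import cv2,numpy as np
print(env.sense(), env.nose_length)
for n in("scene","top"):
    c=env.capture(n); cv2.imwrite(f"pics/{n}0.png",c["frame"][:,:,::-1]); print(n,c["K"].tolist(),c["rvec"],c["tvec"])
a=cv2.imread("pics/scene0.png");b=cv2.imread("pics/top0.png")
cv2.imwrite("pics/both0.png",cv2.resize(np.vstack([a,b]),(800,1200))[:600]); cv2.imwrite("pics/top0b.png",cv2.resize(b,(800,600)));cv2.imwrite("pics/sc0b.png",cv2.resize(a,(800,600)))
E
```

```text
pics
{'clock': 0.0, 'joint_positions': array([ 1.06041967e+00,  4.91583263e-01,  1.55948498e+00,  2.73967268e-05,
        1.09168995e+00, -1.05601263e-01]), 'dq': array([ 5.15504151e-05, -5.56779672e-04, -1.30192494e-03,  6.81773877e-04,
        1.12754471e-03,  1.25309917e-03]), 'tau': array([ 2.64660885e-03, -6.12662816e+01, -2.58183807e+01,  6.93054381e-02,
        4.82895377e-02, -2.33588225e-04]), 'ee_pos': array([0.24596846, 0.57426007, 0.1949348 ]), 'ee_rot': array([-3.14043617e+00, -1.47015309e-04,  2.73680453e+00]), 'force': array([-0.02335984, -0.09932751, -0.82918199]), 'wrist_torque': array([-0.07037181,  0.05406223, -0.0113346 ]), 'gripper_force': 0.0, 'opening': 0.09542399254254896} 0.008
scene [[430.9723934287966, 0.0, 263.7129927917942], [0.0, 430.9723934287966, 186.80585035685857], [0.0, 0.0, 1.0]] [ 1.5023535   1.80953441 -0.98261359] [ 0.09938044 -0.20044453  1.54145903]
top [[391.13050142796095, 0.0, 251.90446076976014], [0.0, 391.13050142796095, 189.77978663350453], [0.0, 0.0, 1.0]] [ 2.12889401 -2.11826664  0.1319223 ] [0.01213242 0.43284945 0.8709184 ]
```

View pics/top0b.png

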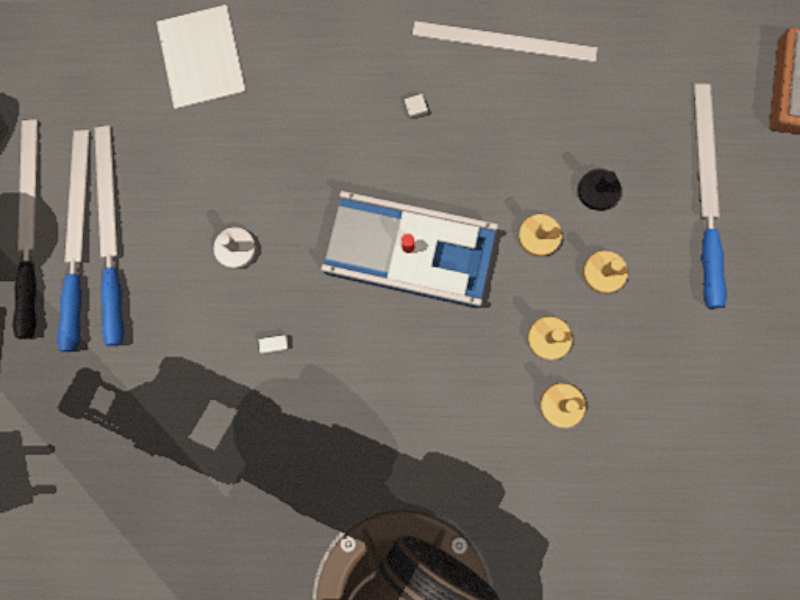

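View pics/sc0b.png

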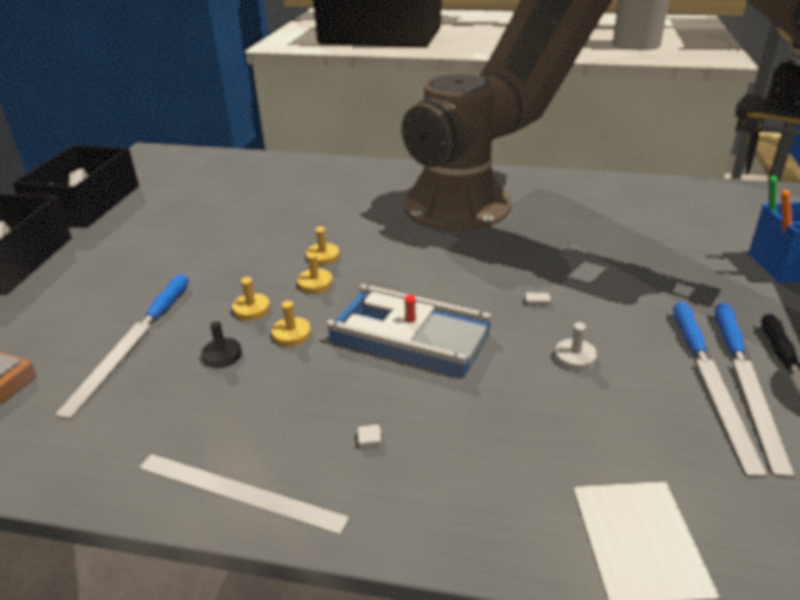

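Top view: nest at (410,248) of the 800x600 picture, with its gate about shut and its red knob at (408,243). Opening runs to the image left. The four brass plugs are at (540,235), (606,272), (550,338) and (563,405); the rightmost, at (606,272), is wanted.

```bash
cat > h.py <<'E'
import cv2,numpy as np
from scipy.spatial.transform import Rotation as Ro
def ray(c,uv,fish=False):
    R=cv2.Rodrigues(np.array(c["rvec"]))[0]; o=-R.T@np.array(c["tvec"]); K=c["K"]
    x=(uv[0]-K[0,2])/K[0,0]; y=(uv[1]-K[1,2])/K[1,1]
    if fish:
        r=np.hypot(x,y); s=np.sin(r)/max(r,1e-9); d=np.array([x*s,y*s,np.cos(r)])
    else: d=np.array([x,y,1.])
    return o,R.T@d
def plane(c,uv,z,fish=False):
    o,d=ray(c,uv,fish); return o+d*(z-o[2])/d[2]
def blobs(m,amin=30):
    n,l,s,ce=cv2.connectedComponentsWithStats(m.astype(np.uint8)); return [(ce[i],s[i],l==i) for i in range(1,n) if s[i,4]>=amin]
def hsv(c): return [a.astype(int) for a in cv2.split(cv2.cvtColor(c["frame"],cv2.COLOR_RGB2HSV))]
def red(c):
    h,s,v=hsv(c); return ((h<6)|(h>174))&(s>150)&(v>90)
def yel(c):
    h,s,v=hsv(c); return (h>15)&(h<32)&(s>90)&(v>90)
def tri(r1,r2):
    (o1,d1),(o2,d2)=r1,r2; t=np.linalg.lstsq(np.c_[d1,-d2],o2-o1,rcond=None)[0]
    a,b=o1+d1*t[0],o2+d2*t[1]; return (a+b)/2,np.linalg.norm(a-b)
E
python3 - <<'E'
from bench import env
from h import *
t=env.capture("top");s=env.capture("scene")
print("cam",ray(t,(0,0))[0])
for c,n in((t,"top"),(s,"sc")):
    for ce,st,_ in blobs(red(c),8): print(n,"red",ce,st, plane(c,ce,.061).round(4))
rt=[b for b in blobs(red(t),8) if 180<b[0][0]<330]; rs=[b for b in blobs(red(s),8) if 200<b[0][0]<300]
print("knob",tri(ray(t,rt[0][0]),ray(s,rs[0][0])))
for ce,st,m in blobs(yel(t),100):
    (u,v),r=cv2.minEnclosingCircle(np.argwhere(m)[:,::-1].astype(np.float32)); p=plane(t,(u,v),.016)
    print("plug",ce.round(1),(round(u,1),round(v,1)),round(r,1),p.round(4), "diam",2*r/391*(t["tvec"][2]-.0))
# nest
h,sa,v=hsv(t); m=(((h>95)&(h<125)&(sa>120))|((v>125))).astype(np.uint8); m[:110]=0;m[205:]=0;m[:,:195]=0;m[:,325:]=0
m=cv2.morphologyEx(m,cv2.MORPH_CLOSE,np.ones((3,3)))
b=max(blobs(m),key=lambda b:b[1][4]); box=cv2.boxPoints(cv2.minAreaRect(np.argwhere(b[2])[:,::-1].astype(np.float32)))
for z in(.042,0): 
    P=np.array([plane(t,q,z) for q in box]); print(z,box.round(1).tolist(),P.round(4).tolist(),[np.linalg.norm(P[i]-P[i-1]).round(4) for i in range(4)])
cv2.imwrite("pics/nest.png",cv2.resize(t["frame"][100:220,180:430,::-1],None,fx=3.2,fy=3.2,interpolation=cv2.INTER_CUBIC))
E
```

```text
cam [ 0.29058966 -0.01657134  0.92805589]
top red [260.82894737 155.28947368] [257 150   8  12  76] [ 0.5081 -0.0063  0.061 ]
sc red [262.24324324 196.36486486] [259 189   7  17  74] [ 0.5015 -0.0048  0.061 ]
knob (array([ 0.50690011, -0.00504462,  0.06472658]), np.float64(0.0027228675975598353))
plug [345.3 150.1] (345.5, 150.0) 13.9 [ 0.5321 -0.2074  0.016 ] diam 0.06176866654401177
plug [387.1 173.8] (387.0, 174.0) 14.3 [ 0.474  -0.3025  0.016 ] diam 0.06378384363094876
plug [351.7 216.2] (351.8, 216.4) 14.4 [ 0.3739 -0.2171  0.016 ] diam 0.06428022010419208
plug [360.  259.3] (359.7, 259.5) 14.8 [ 0.2755 -0.2319  0.016 ] diam 0.06585233879982215
0.042 [[195.0, 110.0], [324.0, 110.0], [324.0, 204.0], [195.0, 204.0]] [[0.6239, 0.1513, 0.042], [0.6224, -0.1545, 0.042], [0.3993, -0.1498, 0.042], [0.3983, 0.1444, 0.042]] [np.float64(0.2257), np.float64(0.3058), np.float64(0.2231), np.float64(0.2942)]
0 [[195.0, 110.0], [324.0, 110.0], [324.0, 204.0], [195.0, 204.0]] [[0.6397, 0.1592, 0.0], [0.6381, -0.1611, 0.0], [0.4045, -0.1561, 0.0], [0.4034, 0.152, 0.0]] [np.float64(0.2364), np.float64(0.3203), np.float64(0.2337), np.float64(0.3081)]
```

View pics/nest.png

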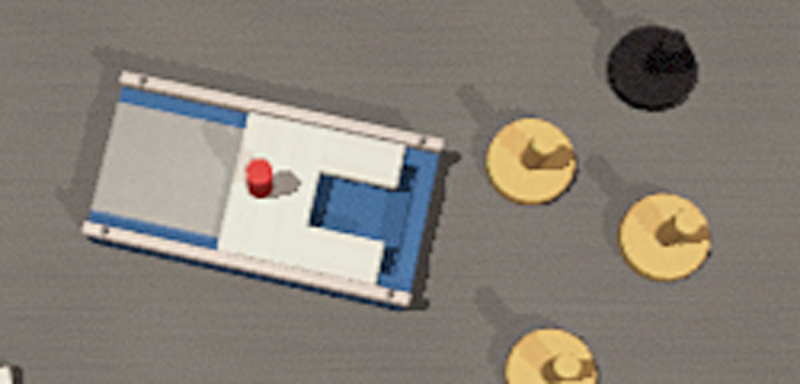

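The crop shows rail outer corners at about (122,72), (445,140), (410,300) and (84,233), with the gate nearly shut: prong tips at (407,148) and (381,283), knob at (258,180).

```bash
cat >> h.py <<'E'
def rel(s,p,yaw):
    "rows units: from sensed pose to TCP position p, tool down with tool y along yaw+90deg dir"
    R0=Ro.from_euler('xyz',s["ee_rot"]); tr=R0.inv().apply(np.array(p)-s["ee_pos"])
    best=min((Ro.from_euler('xyz',[np.pi,0,yaw+k]) for k in(0,np.pi)),key=lambda R:(R0.inv()*R).magnitude())
    rv=(R0.inv()*best).as_rotvec(); return (tr/.6).round(4).tolist(),(rv/(np.pi/2)).round(4).tolist()
E
python3 - <<'E'
from bench import env
from h import *
t=env.capture("top"); w=env.capture("wrist")
f=lambda u,v,z:plane(t,(180+u/3.2,100+v/3.2),z)
TL,TR,BR,BL=[f(*q,.042) for q in((122,72),(445,140),(410,300),(84,233))]
print(TL,TR,BR,BL,[np.linalg.norm(a-b).round(4) for a,b in((TL,TR),(TR,BR),(BR,BL),(BL,TL))])
y=(TL-TR+BL-BR)[:2]; y/=np.linalg.norm(y); x=np.array([y[1],-y[0]])
c=(TL+TR+BR+BL)[:2]/4; nest=c-.066*y; yaw=np.arctan2(-x[1]*-1,x[0])
print("nest",nest,"y",y,"yaw",np.arctan2(y[1],y[0])-np.pi/2)
k=np.array([.5075,-.0057]); print("knob rel",(k-nest)@x,(k-nest)@y)
for q in((407,148),(381,283)):
    d=f(*q,.038)[:2]-nest; print("tip",d@x,d@y)
print(rel(env.sense(),[*k,.15],np.arctan2(y[1],y[0])-np.pi/2))
E
```

```text
[0.59264743 0.09526999 0.042     ] [ 0.54032786 -0.14138674  0.042     ] [ 0.42271426 -0.1143135   0.042     ] [0.47120068 0.12033817 0.042     ] [np.float64(0.2424), np.float64(0.1207), np.float64(0.2396), np.float64(0.124)]
nest [ 0.49291834 -0.07456327] y [0.2091548  0.97788254] yaw -0.21071056414051426
knob rel -0.00014393199989321014 0.0703900107278976
tip 0.049917597808094065 -0.02990017665547388
tip -0.05194731611987671 -0.031197857425891845
([-0.7813, -0.7172, 0.0758], [-0.0001, -0.0, -0.1235])
```

Request:
play_rows:
  rows:
    - {"travel": [-0.78,-0.717,0.07],"dr": [0,0,-0.1235],"grip": -1}
    - {"travel": [-0.78,-0.717,0.07],"dr": [0,0,-0.1235],"grip": -1}
    - {"travel": [-0.78,-0.717,0.07],"dr": [0,0,-0.1235],"grip": -1}
    - {"travel": [-0.78,-0.717,0.07],"dr": [0,0,-0.1235],"grip": -1}
    - {"travel": [-0.78,-0.717,0.07],"dr": [0,0,-0.1235],"grip": -1}
    - {"travel": [-0.78,-0.717,0.07],"dr": [0,0,-0.1235],"grip": -1}
    - {"travel": [-0.78,-0.717,0.07],"dr": [0,0,-0.1235],"grip": -1}
    - {"travel": [-0.78,-0.717,0.07],"dr": [0,0,-0.1235],"grip": -1}
    - {"travel": [-0.78,-0.717,0.07],"dr": [0,0,-0.1235],"grip": -1}
    - {"travel": [-0.78,-0.717,0.07],"dr": [0,0,-0.1235],"grip": -1}
    - {"travel": [-0.78,-0.717,0.07],"dr": [0,0,-0.1235],"grip": -1}
    - {"travel": [-0.78,-0.717,0.07],"dr": [0,0,-0.1235],"grip": -1}
  newtons: 20

```text
clock: 1.3
ee_pos: [0.4513, 0.1175, 0.1627]
ee_rot: [3.141, 0.001, 2.931]
force: [1.1, 1.3, 0.0]
opening: 0.095
gripper_force: 0.0
```

Run:
```python
from bench import env
from h import *
s=env.sense();print(s["clock"],s["ee_pos"],s["ee_rot"]);print(rel(s,[.5071,-.007,.13],-.2107))
```

```text
1.3 [0.45126594 0.11751299 0.16266042] [3.14132382e+00 5.15941039e-04 2.93083477e+00]
([-0.1344, -0.1835, 0.0545], [0.0002, 0.0003, -0.0])
```

Request:
play_rows:
  rows:
    - {"travel": [-0.134,-0.183,0.05],"dr": [0,0,0],"grip": -1}
    - {"travel": [-0.134,-0.183,0.05],"dr": [0,0,0],"grip": -1}
    - {"travel": [-0.134,-0.183,0.05],"dr": [0,0,0],"grip": -1}
    - {"travel": [-0.134,-0.183,0.05],"dr": [0,0,0],"grip": -1}
    - {"travel": [-0.134,-0.183,0.05],"dr": [0,0,0],"grip": -1}
    - {"travel": [-0.134,-0.183,0.05],"dr": [0,0,0],"grip": -1}

```text
clock: 1.8
ee_pos: [0.5061, -0.0048, 0.1323]
ee_rot: [3.141, -0.001, 2.929]
force: [0.1, 0.6, 0.3]
opening: 0.0949
gripper_force: 0.0
```

Run:
```python
from bench import env
from h import *
s=env.sense();print(s["clock"],s["ee_pos"],s["ee_rot"]);print(rel(s,[.5071,-.007,.056],-.2107))
w=env.capture("wrist")
for ce,st,m in blobs(red(w),20): print(ce,st,plane(w,ce,.075,True))
cv2.imwrite("pics/w1.png",w["frame"][:,:,::-1])
```

```text
1.8 [ 0.50610648 -0.00484075  0.13232948] [ 3.14141511e+00 -9.35522443e-04  2.92904485e+00]
([-0.0025, -0.0032, 0.1272], [0.0001, -0.0006, -0.0012])
[255.82089552 197.58507463] [246 188  21  20 335] [ 0.50841424 -0.00517693  0.075     ]
```

View pics/w1.png

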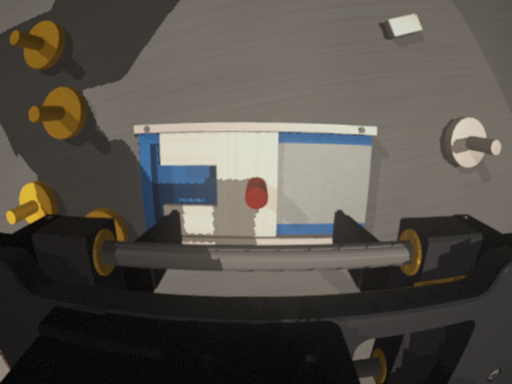

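The knob sits between the open fingers at (256,197), as expected. Descend and close.

Request:
play_rows:
  rows:
    - {"travel": [-0.002,0,0.06],"dr": [0,0,0],"grip": -1}
    - {"travel": [-0.002,0,0.126],"dr": [0,0,0],"grip": -1}
    - {"travel": [-0.002,0,0.126],"dr": [0,0,0],"grip": -1}
    - {"travel": [-0.002,0,0.126],"dr": [0,0,0],"grip": 1}
    - {"travel": [-0.002,0,0.126],"dr": [0,0,0],"grip": 1}
    - {"travel": [-0.002,0,0.126],"dr": [0,0,0],"grip": 1}
    - {"travel": [-0.002,0,0.126],"dr": [0,0,0],"grip": 1}
    - {"travel": [-0.002,0,0.126],"dr": [0,0,0],"grip": 1}
    - {"travel": [-0.002,0,0.126],"dr": [0,0,0],"grip": 1}
    - {"travel": [-0.002,0,0.126],"dr": [0,0,0],"grip": 1}
    - {"travel": [-0.002,0,0.126],"dr": [0,0,0],"grip": 1}

```text
clock: 2.77
ee_pos: [0.5077, -0.005, 0.0572]
ee_rot: [3.141, 0.0, 2.931]
force: [-0.0, 0.7, -0.2]
opening: 0.0472
gripper_force: 0.0
```

Request:
play_rows:
  rows:
    - {"travel": [0,0,0],"dr": [0,0,0],"grip": 1}
    - {"travel": [0,0,0],"dr": [0,0,0],"grip": 1}
    - {"travel": [0,0,0],"dr": [0,0,0],"grip": 1}
    - {"travel": [0,0,0],"dr": [0,0,0],"grip": 1}
    - {"travel": [0,0,0],"dr": [0,0,0],"grip": 1}
    - {"travel": [0,0,0],"dr": [0,0,0],"grip": 1}
    - {"travel": [0,0,0],"dr": [0,0,0],"grip": 1}

```text
clock: 3.35
ee_pos: [0.5076, -0.005, 0.0569]
ee_rot: [3.142, -0.0, 2.931]
force: [-0.2, -0.2, -1.1]
opening: 0.0195
gripper_force: 20.0
```

Gripped (20 mm). Slide open by 84 mm, gently.

Request:
play_rows:
  rows:
    - {"travel": [0,0.02,0],"dr": [0,0,0],"grip": 1}
    - {"travel": [0,0.045,0],"dr": [0,0,0],"grip": 1}
    - {"travel": [0,0.07,0],"dr": [0,0,0],"grip": 1}
    - {"travel": [0,0.095,0],"dr": [0,0,0],"grip": 1}
    - {"travel": [0,0.12,0],"dr": [0,0,0],"grip": 1}
    - {"travel": [0,0.14,0],"dr": [0,0,0],"grip": 1}
    - {"travel": [0,0.14,0],"dr": [0,0,0],"grip": 1}
    - {"travel": [0,0.14,0],"dr": [0,0,0],"grip": 1}
    - {"travel": [0,0.14,0],"dr": [0,0,0],"grip": 1}

```text
clock: 4.1
ee_pos: [0.5261, 0.0778, 0.057]
ee_rot: [3.141, 0.002, 2.931]
force: [4.8, 1.0, -3.9]
opening: 0.0193
gripper_force: 20.0
```

Request:
play_rows:
  rows:
    - {"travel": [0,0,0],"dr": [0,0,0],"grip": 0}
    - {"travel": [0,0,0],"dr": [0,0,0],"grip": 0}
    - {"travel": [0,0,0],"dr": [0,0,0],"grip": 0}
    - {"travel": [0,0,0],"dr": [0,0,0],"grip": 0}
    - {"travel": [0,0,0],"dr": [0,0,0],"grip": 0}
    - {"travel": [0,0,0],"dr": [0,0,0],"grip": 0}
    - {"travel": [0,0,-0.06],"dr": [0,0,0],"grip": 0}
    - {"travel": [0,0,-0.12],"dr": [0,0,0],"grip": 0}
    - {"travel": [0,0,-0.18],"dr": [0,0,0],"grip": 0}
    - {"travel": [0,0,-0.18],"dr": [0,0,0],"grip": 0}

```text
clock: 4.93
ee_pos: [0.5276, 0.0773, 0.171]
ee_rot: [3.139, 0.009, 2.931]
force: [-0.0, -0.3, 0.2]
opening: 0.0472
gripper_force: 0.0
```

Run:
```python
from bench import env
from h import *
s=env.sense();print(s["clock"],s["ee_pos"],s["opening"])
t=env.capture("top");c=env.capture("scene")
k=tri(ray(t,[b for b in blobs(red(t),8) if 180<b[0][0]<330][0][0]),ray(c,[b for b in blobs(red(c),8)][0][0])) 
print("knob",k)
for ce,st,m in blobs(yel(t),100):
    if ce[0]<375: continue
    (u,v),r=cv2.minEnclosingCircle(np.argwhere(m)[:,::-1].astype(np.float32)); p=plane(t,(u,v),.016);print(p,r)
print(rel(s,[.474,-.3025,.13],-.2107))
```

```text
4.9333 [0.5275876  0.07729927 0.17096081] 0.047156951861984965Traceback (most recent call last):
  File "<stdin>", line 5, in <module>
IndexError: list index out of range
```

Run:
```python
from bench import env
from h import *
print(rel(env.sense(),[.474,-.3025,.14],-.2107))
```

```text
([-0.0484, -0.6368, 0.043], [0.0004, 0.0016, -0.0001])
```

Request:
play_rows:
  rows:
    - {"travel": [-0.048,-0.637,0.04],"dr": [0,0,0],"grip": -0.3}
    - {"travel": [-0.048,-0.637,0.04],"dr": [0,0,0],"grip": -0.3}
    - {"travel": [-0.048,-0.637,0.04],"dr": [0,0,0],"grip": -0.3}
    - {"travel": [-0.048,-0.637,0.04],"dr": [0,0,0],"grip": -0.3}
    - {"travel": [-0.048,-0.637,0.04],"dr": [0,0,0],"grip": -0.3}
    - {"travel": [-0.048,-0.637,0.04],"dr": [0,0,0],"grip": -0.3}
    - {"travel": [-0.048,-0.637,0.04],"dr": [0,0,0],"grip": -0.3}
    - {"travel": [-0.048,-0.637,0.04],"dr": [0,0,0],"grip": -0.3}
    - {"travel": [-0.048,-0.637,0.04],"dr": [0,0,0],"grip": -0.3}
    - {"travel": [-0.048,-0.637,0.04],"dr": [0,0,0],"grip": -0.3}
    - {"travel": [-0.048,-0.637,0.04],"dr": [0,0,0],"grip": -0.3}
    - {"travel": [-0.048,-0.637,0.04],"dr": [0,0,0],"grip": -0.3}

```text
clock: 6.03
ee_pos: [0.4726, -0.302, 0.1395]
ee_rot: [3.14, -0.002, 2.929]
force: [0.7, -0.1, 0.4]
opening: 0.0616
gripper_force: 0.0
```

Run:
```python
from bench import env
from h import *
s=env.sense();print(s["clock"],s["ee_pos"],s["ee_rot"],s["opening"])
w=env.capture("wrist");cv2.imwrite("pics/w2.png",w["frame"][:,:,::-1])
for ce,st,m in blobs(yel(w),60): print(ce,st,plane(w,ce,.02,True))
c=env.capture("scene")
for ce,st,m in blobs(red(c),8): print("knob",plane(c,ce,.061))
```

```text
6.0333 [ 0.47259405 -0.30202679  0.13946824] [ 3.13999699e+00 -2.47285564e-03  2.92942976e+00] 0.06163745086768532
[281.13608247   8.82061856] [253   0  58  22 970] [ 0.29753052 -0.2369594   0.02      ]
[314.86562389  74.32705297] [ 285   45   61   59 2813] [ 0.37531871 -0.21814913  0.02      ]
[256.10237069 180.08979885] [ 226  151   61   59 2784] [ 0.47270521 -0.3015495   0.02      ]
[350.04465947 217.57238556] [ 320  183   55   97 2687] [ 0.53751517 -0.20617086  0.02      ]
[148.14956012 254.95601173] [142 232  17  48 341] [ 0.53488414 -0.44842008  0.02      ]
[398.09022556 285.95864662] [364 280  73  12 266] [ 0.65139845 -0.14751718  0.02      ]
[  3.36170213 365.86170213] [  0 350  11  31 188] [ 0.76684809 -0.95570006  0.02      ]
knob [0.51940479 0.07857487 0.061     ]
```

View pics/w2.png

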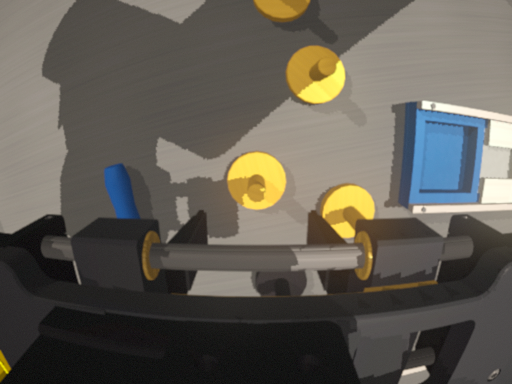

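The plug is centred under the jaws at (256,180), and the pocket is clear with the gate open at right. Descend and grip.

Request:
play_rows:
  rows:
    - {"travel": [0,0,0.06],"dr": [0,0,0],"grip": -0.3}
    - {"travel": [0,0,0.12],"dr": [0,0,0],"grip": -0.3}
    - {"travel": [0,0,0.168],"dr": [0,0,0],"grip": -0.3}
    - {"travel": [0,0,0.168],"dr": [0,0,0],"grip": -0.3}
    - {"travel": [0,0,0.168],"dr": [0,0,0],"grip": 1}
    - {"travel": [0,0,0.168],"dr": [0,0,0],"grip": 1}
    - {"travel": [0,0,0.168],"dr": [0,0,0],"grip": 1}
    - {"travel": [0,0,0.168],"dr": [0,0,0],"grip": 1}
    - {"travel": [0,0,0.168],"dr": [0,0,0],"grip": 1}
    - {"travel": [0,0,0.168],"dr": [0,0,0],"grip": 1}
    - {"travel": [0,0,0.168],"dr": [0,0,0],"grip": 1}
    - {"travel": [0,0,0.168],"dr": [0,0,0],"grip": 1}
  newtons: 40

```text
clock: 7.13
ee_pos: [0.4735, -0.3026, 0.0405]
ee_rot: [3.142, 0.0, 2.931]
force: [-0.2, 1.1, 3.8]
opening: 0.0166
gripper_force: 40.0
```

Request:
play_rows:
  rows:
    - {"travel": [0,0,0],"dr": [0,0,0],"grip": 1}
    - {"travel": [0,0,0],"dr": [0,0,0],"grip": 1}
    - {"travel": [0,0,0],"dr": [0,0,0],"grip": 1}
    - {"travel": [0,0,0],"dr": [0,0,0],"grip": 1}

```text
clock: 7.47
ee_pos: [0.4735, -0.3026, 0.0405]
ee_rot: [-3.142, 0.0, 2.931]
force: [-0.4, 1.5, 5.1]
opening: 0.0161
gripper_force: 40.0
```

Request:
play_rows:
  rows:
    - {"travel": [0,0,-0.04],"dr": [0,0,0],"grip": 1}
    - {"travel": [0,0,-0.09],"dr": [0,0,0],"grip": 1}
    - {"travel": [0,0,-0.15],"dr": [0,0,0],"grip": 1}
    - {"travel": [0,0,-0.17],"dr": [0,0,0],"grip": 1}
    - {"travel": [0,0,-0.17],"dr": [0,0,0],"grip": 1}
    - {"travel": [0,0,-0.17],"dr": [0,0,0],"grip": 1}

```text
clock: 7.97
ee_pos: [0.473, -0.3024, 0.1417]
ee_rot: [3.141, -0.0, 2.931]
force: [-0.1, 0.6, -5.2]
opening: 0.016
gripper_force: 40.0
```

Run:
```python
from bench import env
from h import *
s=env.sense();print(s["clock"],s["ee_pos"],s["ee_rot"],s["opening"],s["force"],s["wrist_torque"])
print(rel(s,[.493,-.0745,.14],-.2107))
w=env.capture("wrist");c=env.capture("scene")
print([(b[0],b[1]) for b in blobs(yel(w),300)])
a=cv2.resize(w["frame"][100:320,120:400],(400,314)); b=cv2.resize(c["frame"][100:260,100:300],(392,314))
cv2.imwrite("pics/g.png",np.hstack([a,b])[:,:,::-1])
```

```text
7.9667 [ 0.47304081 -0.30235781  0.14165064] [ 3.14142376e+00 -2.10637024e-04  2.93075831e+00] 0.01603841614168328 [-0.05701312  0.61299349 -5.15372139] [ 0.04594864 -0.00303336 -0.0099646 ]
([0.0469, 0.3783, 0.0028], [0.0001, -0.0001, -0.0001])
[(array([281.70520833,   8.76875   ]), array([254,   0,  57,  22, 960], dtype=int32)), (array([315.08327351,  73.98923187]), array([ 285,   45,   61,   59, 2786], dtype=int32)), (array([256.58238884, 200.42632956]), array([ 215,  163,   84,   83, 4588], dtype=int32)), (array([347.97130934, 204.75013041]), array([ 320,  182,   55,   52, 1917], dtype=int32)), (array([289.4068323 , 257.47515528]), array([285, 232,   9,  52, 322], dtype=int32)), (array([327.21779141, 291.79447853]), array([285, 288,  86,   8, 326], dtype=int32))]
```

View pics/g.png

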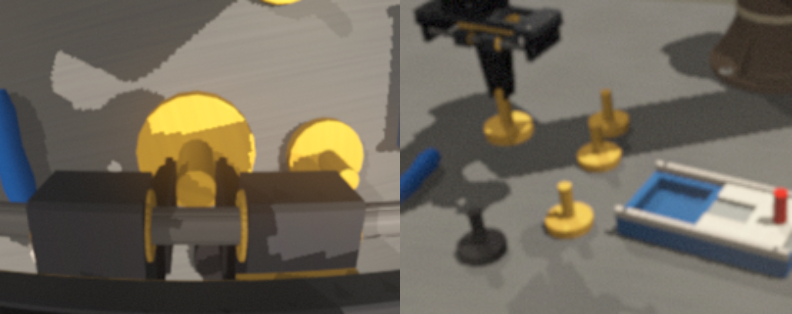

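Run:
```python
from bench import env
from h import *
w=env.capture("wrist");b=max(blobs(yel(w),300),key=lambda b:b[1][4]);(u,v),r=cv2.minEnclosingCircle(np.argwhere(b[2])[:,::-1].astype(np.float32))
st=b[1];cu=st[0]+st[2]/2;cv_=st[1]+st[2]/2
print(u,v,r,plane(w,(u,v),.117,True),plane(w,(cu,cv_),.117,True))
print("diam",plane(w,(st[0],cv_),.117,True)-plane(w,(st[0]+st[2],cv_),.117,True))
```

```text
256.84661865234375 204.9541778564453 42.31387710571289 [ 0.47147447 -0.30071668  0.117     ] [ 0.47153352 -0.30061206  0.117     ]
diam [-0.01326669 -0.06180735  0.        ]
```

Request:
play_rows:
  rows:
    - {"travel": [0.047,0.377,0],"dr": [0,0,0],"grip": 1}
    - {"travel": [0.047,0.377,0],"dr": [0,0,0],"grip": 1}
    - {"travel": [0.047,0.377,0],"dr": [0,0,0],"grip": 1}
    - {"travel": [0.047,0.377,0],"dr": [0,0,0],"grip": 1}
    - {"travel": [0.047,0.377,0],"dr": [0,0,0],"grip": 1}
    - {"travel": [0.047,0.377,0],"dr": [0,0,0],"grip": 1}
    - {"travel": [0.047,0.377,0],"dr": [0,0,0],"grip": 1}
    - {"travel": [0.047,0.377,0],"dr": [0,0,0],"grip": 1}
    - {"travel": [0.047,0.377,0],"dr": [0,0,0],"grip": 1}

```text
clock: 8.87
ee_pos: [0.4929, -0.0758, 0.1414]
ee_rot: [3.142, -0.001, 2.931]
force: [-0.2, -0.3, -4.8]
opening: 0.0156
gripper_force: 39.9
```

Run:
```python
from bench import env
from h import *
s=env.sense();print(s["clock"],s["ee_pos"],s["ee_rot"],s["opening"],s["force"])
w=env.capture("wrist");b=max(blobs(yel(w),300),key=lambda b:b[1][4]);st=b[1]
print(st,plane(w,(st[0]+st[2]/2,st[1]+st[2]/2),.117,True))
cv2.imwrite("pics/w3.png",w["frame"][:,:,::-1])
print(rel(s,[.494,-.0755,.051],-.2107))
```

```text
8.8667 [ 0.49292889 -0.07576332  0.1413826 ] [ 3.14158865e+00 -1.28002479e-03  2.93109690e+00] 0.0156367029680434 [-0.16654623 -0.26931163 -4.82269226]
[ 212  165   83   81 4269] [ 0.49282943 -0.07732583  0.117     ]
([-0.0018, 0.0008, 0.1506], [0.0, -0.0008, 0.0001])
```

View pics/w3.png

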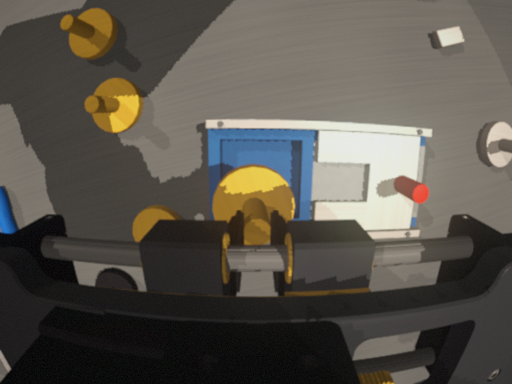

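The plug hangs over the pocket: flange centre at (254,207), and the rail's left end at 207 px puts the pocket centre at column ~257. Lower it.

Request:
play_rows:
  rows:
    - {"travel": [-0.001,0.001,0.05],"dr": [0,0,0],"grip": 1}
    - {"travel": [-0.001,0.001,0.09],"dr": [0,0,0],"grip": 1}
    - {"travel": [-0.001,0.001,0.12],"dr": [0,0,0],"grip": 1}
    - {"travel": [-0.001,0.001,0.135],"dr": [0,0,0],"grip": 1}
    - {"travel": [-0.001,0.001,0.145],"dr": [0,0,0],"grip": 1}
    - {"travel": [-0.001,0.001,0.15],"dr": [0,0,0],"grip": 1}
    - {"travel": [-0.001,0.001,0.152],"dr": [0,0,0],"grip": 1}
    - {"travel": [-0.001,0.001,0.152],"dr": [0,0,0],"grip": 1}
    - {"travel": [-0.001,0.001,0.152],"dr": [0,0,0],"grip": 1}

```text
clock: 9.67
ee_pos: [0.4947, -0.0763, 0.0526]
ee_rot: [-3.141, 0.003, 2.93]
force: [-2.8, -3.2, 5.8]
opening: 0.0165
gripper_force: 40.1
```

Request:
play_rows:
  rows:
    - {"travel": [0,0,0],"dr": [0,0,0],"grip": 0.1}
    - {"travel": [0,0,0],"dr": [0,0,0],"grip": 0.1}
    - {"travel": [0,0,0],"dr": [0,0,0],"grip": 0.1}
    - {"travel": [0,0,0],"dr": [0,0,0],"grip": 0.1}
    - {"travel": [0,0,0],"dr": [0,0,0],"grip": 0.1}
    - {"travel": [0,0,0],"dr": [0,0,0],"grip": 0.1}
    - {"travel": [0,0,-0.03],"dr": [0,0,0],"grip": 0.1}
    - {"travel": [0,0,-0.08],"dr": [0,0,0],"grip": 0.1}
    - {"travel": [0,0,-0.14],"dr": [0,0,0],"grip": 0.1}
    - {"travel": [0,0,-0.15],"dr": [0,0,0],"grip": 0.1}
    - {"travel": [0,0,-0.15],"dr": [0,0,0],"grip": 0.1}
  newtons: 20

```text
clock: 10.58
ee_pos: [0.4949, -0.0752, 0.143]
ee_rot: [-3.141, 0.005, 2.931]
force: [-1.1, -0.3, 0.3]
opening: 0.0428
gripper_force: 0.0
```

Run:
```python
from bench import env
from h import *
s=env.sense();print(s["clock"],s["ee_pos"],s["opening"],s["force"])
w=env.capture("wrist");b=max(blobs(yel(w),300),key=lambda b:b[1][4]);st=b[1]
print(st,plane(w,(st[0]+st[2]/2,st[1]+st[2]/2),.026,True))
c=env.capture("scene")
for r in blobs(red(w),20): print("kw",plane(w,r[0],.07,True)); kw=ray(w,r[0],True)
for r in blobs(red(c),8): print("kc",plane(c,r[0],.061)); print(tri(ray(c,r[0]),kw))
a=cv2.resize(w["frame"][80:300,120:400],(400,314)); b=cv2.resize(c["frame"][130:290,170:370],(392,314))
cv2.imwrite("pics/p.png",np.hstack([a,b])[:,:,::-1])
print(rel(s,[.5265,.078,.13],-.2107))
```

```text
10.5833 [ 0.49485946 -0.07518169  0.14297851] 0.04280955731097614 [-1.1257532  -0.25285787  0.33373745]
[ 225  150   60   60 2754] [ 0.49482075 -0.07607915  0.026     ]
kw [0.53012701 0.08574988 0.07      ]
kc [0.51863558 0.07851223 0.061     ]
(array([0.5302832 , 0.08233638, 0.07115445]), np.float64(0.005229507669052948))
([0.0019, 0.2607, 0.0216], [-0.0001, 0.0029, 0.0])
```

View pics/p.png

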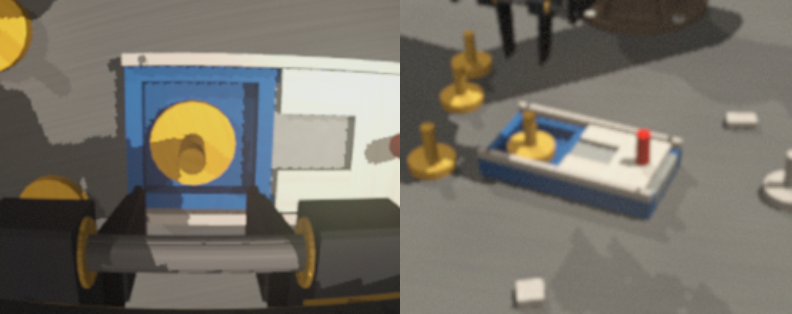

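The plug stands upright in the pocket's middle, at (0.495, -0.076). Back to the knob.

Request:
play_rows:
  rows:
    - {"travel": [0.001,0.26,0.01],"dr": [0,0,0],"grip": -0.4}
    - {"travel": [0.001,0.26,0.01],"dr": [0,0,0],"grip": -0.4}
    - {"travel": [0.001,0.26,0.01],"dr": [0,0,0],"grip": -0.4}
    - {"travel": [0.001,0.26,0.01],"dr": [0,0,0],"grip": -0.4}
    - {"travel": [0.001,0.26,0.01],"dr": [0,0,0],"grip": -0.4}
    - {"travel": [0.001,0.26,0.01],"dr": [0,0,0],"grip": -0.4}
    - {"travel": [0.001,0.26,0.06],"dr": [0,0,0],"grip": -0.4}
    - {"travel": [0.001,0.26,0.11],"dr": [0,0,0],"grip": -0.4}
    - {"travel": [0.001,0.26,0.144],"dr": [0,0,0],"grip": -0.4}
    - {"travel": [0.001,0.26,0.144],"dr": [0,0,0],"grip": -0.4}

```text
clock: 11.52
ee_pos: [0.5233, 0.0764, 0.0504]
ee_rot: [-3.14, -0.007, 2.929]
force: [-0.3, -0.2, -1.0]
opening: 0.0667
gripper_force: 0.0
```

Request:
play_rows:
  rows:
    - {"travel": [0,0,0],"dr": [0,0,0],"grip": 1}
    - {"travel": [0,0,0],"dr": [0,0,0],"grip": 1}
    - {"travel": [0,0,0],"dr": [0,0,0],"grip": 1}
    - {"travel": [0,0,0],"dr": [0,0,0],"grip": 1}
    - {"travel": [0,0,0],"dr": [0,0,0],"grip": 1}
    - {"travel": [0,0,0],"dr": [0,0,0],"grip": 1}
    - {"travel": [0,0,0],"dr": [0,0,0],"grip": 1}
    - {"travel": [0,0,0],"dr": [0,0,0],"grip": 1}
    - {"travel": [0,0,0],"dr": [0,0,0],"grip": 1}
    - {"travel": [0,0,0],"dr": [0,0,0],"grip": 1}

```text
clock: 12.35
ee_pos: [0.526, 0.0777, 0.0548]
ee_rot: [3.141, 0.0, 2.931]
force: [-0.8, 1.4, 3.8]
opening: 0.0192
gripper_force: 20.0
```

Request:
play_rows:
  rows:
    - {"travel": [0,-0.025,0],"dr": [0,0,0],"grip": 1}
    - {"travel": [0,-0.05,0],"dr": [0,0,0],"grip": 1}
    - {"travel": [0,-0.075,0],"dr": [0,0,0],"grip": 1}
    - {"travel": [0,-0.1,0],"dr": [0,0,0],"grip": 1}
    - {"travel": [0,-0.12,0],"dr": [0,0,0],"grip": 1}
    - {"travel": [0,-0.137,0],"dr": [0,0,0],"grip": 1}
    - {"travel": [0,-0.15,0],"dr": [0,0,0],"grip": 1}
    - {"travel": [0,-0.15,0],"dr": [0,0,0],"grip": 1}
    - {"travel": [0,-0.15,0],"dr": [0,0,0],"grip": 1}

```text
clock: 13.1
ee_pos: [0.5062, -0.0108, 0.0547]
ee_rot: [-3.141, -0.002, 2.93]
force: [-5.0, -0.7, 6.7]
opening: 0.0191
gripper_force: 20.0
```

Request:
play_rows:
  rows:
    - {"travel": [0,-0.003,0],"dr": [0,0,0],"grip": 1}
    - {"travel": [0,-0.006,0],"dr": [0,0,0],"grip": 1}
    - {"travel": [0,-0.006,0],"dr": [0,0,0],"grip": 1}

```text
clock: 13.35
ee_pos: [0.5056, -0.0134, 0.0547]
ee_rot: [3.141, -0.001, 2.93]
force: [-3.1, 4.9, 7.0]
opening: 0.0191
gripper_force: 20.0
```

Request:
play_rows:
  rows:
    - {"travel": [0,-0.002,0],"dr": [0,0,0],"grip": 1}
    - {"travel": [0,-0.004,0],"dr": [0,0,0],"grip": 1}
    - {"travel": [0,-0.004,0],"dr": [0,0,0],"grip": 1}

```text
clock: 13.6
ee_pos: [0.5056, -0.0136, 0.0548]
ee_rot: [3.138, -0.001, 2.929]
force: [1.1, 25.5, 6.4]
opening: 0.0191
gripper_force: 20.0
```

At the stop (25 N). Back off slightly, release and lift.

Request:
play_rows:
  rows:
    - {"travel": [0,0.004,0],"dr": [0,0,0],"grip": 1}
    - {"travel": [0,0.004,0],"dr": [0,0,0],"grip": 0.2}
    - {"travel": [0,0.004,0],"dr": [0,0,0],"grip": 0.2}
    - {"travel": [0,0.004,0],"dr": [0,0,0],"grip": 0.2}
    - {"travel": [0,0.004,0],"dr": [0,0,0],"grip": 0.2}
    - {"travel": [0,0.004,0],"dr": [0,0,0],"grip": 0.2}
    - {"travel": [0,0.004,-0.03],"dr": [0,0,0],"grip": 0.2}
    - {"travel": [0,0.004,-0.08],"dr": [0,0,0],"grip": 0.2}
    - {"travel": [0,0.004,-0.14],"dr": [0,0,0],"grip": 0.2}
    - {"travel": [0,0.004,-0.2],"dr": [0,0,0],"grip": 0.2}
    - {"travel": [0,0.004,-0.2],"dr": [0,0,0],"grip": 0.2}

```text
clock: 14.52
ee_pos: [0.5087, -0.0143, 0.1804]
ee_rot: [3.141, 0.009, 2.931]
force: [-0.8, 0.4, 0.9]
opening: 0.0376
gripper_force: 0.0
```

Run:
```python
from bench import env
from h import *
s=env.sense();print(s["clock"],s["ee_pos"],s["opening"],s["force"])
w=env.capture("wrist");c=env.capture("scene")
a=cv2.resize(w["frame"][80:300,120:400],(400,314)); b=cv2.resize(c["frame"][130:290,170:370],(392,314))
cv2.imwrite("pics/f.png",np.hstack([a,b])[:,:,::-1])
```

```text
14.5167 [ 0.50869292 -0.01429895  0.18038188] 0.03755958948441878 [-0.78808193  0.4484752   0.9164914 ]
```

View pics/f.png

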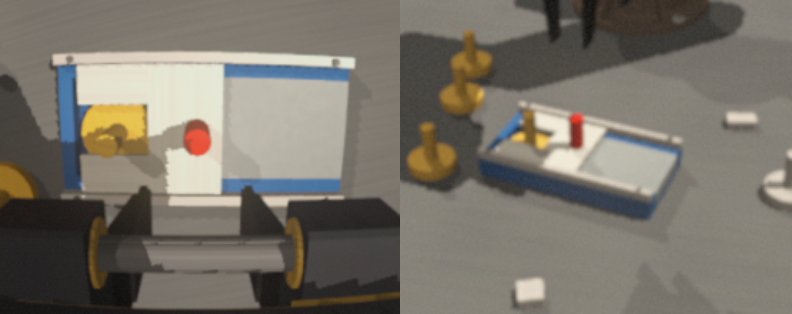

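The gate is shut with its fork straddling the upright spigot (about (110,135) in the left half), and the gripper is clear.

```bash
python3 -c "
from bench import env
print(env.job_done())"
```

```text
the job is handed in; nothing more can be done
None
```

I opened the gate, set the brass plug upright in the pocket, shut the gate to its stop with the fork around the spigot, let go and handed the job in at about 14.6 s; no verdict came back.

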